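# Load and raise the sample-tray lift

## Task

Stack the loose vial tray from the bench onto the tray on the scissor lift, lowering it gently until all four corners interlock. Then take the crank by its free-spinning red sleeve and, keeping hold of the sleeve whenever the crank turns, wind the lift up until its steel plate is level with the top of the white shelf beside it, so that the stack can be slid across. Let go, and leave the shelf and the glassware as they are.

Things in the scene. Friction and masses are not known exactly. Their poses are not given: they have to be found in the camera images.
- tray_up: Loose blue tray on the bench, red-capped vials. 160 mm (x) by 260 mm (y), walls 60 mm high, 4 mm thick; about 0.6 kg; same after half a turn. Origin: centre of its underside, z up. At each rim corner an L-shaped lug stands 8 mm above the rim, then flares outward to 79 mm above the underside; lugs reach 95 mm (x) and 145 mm (y) from the centre.
- handle (a point): Middle of the loose tray's black carrying handle, 47 mm above the underside's centre: a bar along the tray's y, 110 mm long, 14 mm wide (x), 14 mm tall. 48 mm to either side of it (x) is empty. The axes are the tray's.
- tray_low: Like tray (same sizes, axes and handle), white-capped vials, loose on the lift's plate, its length along the lift's y. Stacked, the upper tray's floor rests on its rim: origins 60 mm apart, one above the other, headings same or opposite. Its lugs leave the upper tray 2.5 mm of play on each side; their flare catches about 6 mm more.
- lift: Base of the steel scissor lift, 180 mm (x) by 240 mm (y), fixed. Origin: centre of its underside. Its +y points out of the crank's side; its -y side faces the shelf. The plate on top is 200 by 240 mm; the trays on it overhang the crank: their wall is 130 mm, their corner lugs 145 mm from the lift's centre.
- plate_top (a point): On the upper face of the lift's steel plate, middle of the edge that faces the shelf (the lift's -y edge). 174 to 186 mm high at the start.
- shelf_top (a point): On the upper face of the white shelf (260 by 260 by 18 mm, on four posts, fixed), middle of the edge that faces the lift, about 40 mm beyond the plate's edge and 198 to 214 mm high. Its axes are the lift's axes.
- crank_centre (a point): Point on the crank's axis (level, along the lift's y), 130 mm from the lift's centre, level with the sleeve's mid-length: the sleeve's middle circles about it at 45 mm radius. The axis climbs half as much as the plate does.
- sleeve: Red sleeve on the crank, 22 mm thick, 48 mm long, spinning freely on its pin, level along the lift's y. Origin: centre of its inner end, at the crank arm, 24 mm from its middle; the outer end is free. The trays overhang it: reach it from outside, the tool leaning outward (to the lift's +y) 30 to 45 degrees; the tool can keep that orientation all round.
- crank (a joint): Crank angle (rad): at 0 the sleeve is straight above the axis; it grows clockwise seen from the crank's free end (the lift's +y): at pi/2 the sleeve is on the lift's -x side. Growing raises the plate 14 mm a turn (its top is 180 mm high at 0), the axis 7 mm a turn. Turning takes about 5 N at the sleeve; it stays where it is left.
- flask: Stoppered conical glass flask, 80 mm wide, 128 mm tall, loose; origin at its foot. Leave alone.
- burner: Glass spirit burner with black cap, 76 mm wide, 84 mm tall, loose; origin at its foot. Leave alone.
- bottle: Amber reagent bottle with blue cap, 60 mm wide, 125 mm tall, loose; origin at its foot. Leave alone.
- shelf: The white shelf itself, fixed; origin at the middle of its upper face. Nothing is put on it.

How it is judged:
By the outcome, as a careful person would: the job done as asked, in the order asked, and still so for the second after the job is handed in, with the robot touching nothing.
It also fails if it takes over 72 s, if anything falls off the work surface, if the arm or the gripper's body presses on something with over 40 N, if the wrist force passes 120 N, or if a joint passes its speed limit or range.

## Robot

A 6-joint arm with a two-finger parallel gripper is mounted at the origin on the work surface. World frame = base frame: x ahead of the robot, y to its left, z up, the work surface at z = 0. Lengths are in m, angles in rad, forces in N, time in s.
With the tool pointing down it reaches from about 0.325 to 0.85 m from the base axis. Payload 15.5 kg.
Tool frame: the origin (TCP) lies at the very end of the fingers, on their centre line; the grasp point (between the pads) lies 19 mm behind it (ctrl.pinch_z is the distance from the TCP to the grasp point, in m); z points along the fingers, y is the direction in which the jaws open and shut (so a half turn about z gives the same grasp; the last joint's range is limited). The gripper opens to 91 mm and grips with 3 to 60 N. Pads are 32 mm wide; open, the fingers measure 118 mm over their backs; the gripper's body (76 mm by 178 mm) begins 60 mm behind the grasp point.
Start: joints at [-1.427, 0.494, 1.345, -0, 1.302, -0.096], TCP at [0.148, -0.607, 0.214] pointing down, gripper open.
Joint ranges: [-2.91, 2.91], [-0.82, 2.16], [0.22, 2.67], [-1.22, 4.37], [0.12, 2.79], [-3.08, 3.08]. Speed limits (rad/s): [1.89, 1.89, 2.57, 3.01, 3.01, 3.01].

## Interface

Orientations are given as a unit quaternion [x, y, z, w].
In Python, from workcell import telemetry, eyes, ctrl gives the robot as it stands.
- The arm moves only by the tool carry_out, never from a script. Its argument "steps" is a list of rows, each a list of 3 entries, a list of its own where there are three numbers: the shift along the tool's x, y, z in mm, then the turn about the tool's z in rad, then the closure in counts, from 0 (fully open) to 255 (shut). A call has 1 to 5 rows; each row shifts and turns the commanded pose from where the row before left it, along the tool's axes as they then stand; what a row does not reach is not made up. A row lasts 1/10 s, in which the tool goes at most 50 mm and 8.59 degrees, less where a joint would pass 70% of its speed; a pose out of reach is approached as far as the arm can. A call with a gripper value outside its range is refused whole. The fingers move at their own pace and stop on an object; the grip force is fixed at half the most. Time passes only in rows, so rows that do not move let the fingers close. It gives the time, the measured TCP pose, the force and the opening at its end, in the units of the state.
- telemetry.get_obs(): the state, without advancing time (a new reading comes with each control period).
- eyes.snapshot(name): name is "scene" or "side" or "wrist"; returns a dict with "color" (400x640x3 uint8, red, green, blue), "intrinsics" (3x3 intrinsics, pixels), "dist_coeffs" ([k1, k2, p1, p2, k3] as OpenCV has them; the pictures are not rectified), "eye" and "orientation" of the camera in the world. Camera axes: x right, y up, looking along -z (the intrinsics and any distortion apply to the point x, -y, -z); pixel columns grow to the right and rows downward; lengths in m; the calibration is good to about 2 mm. A picture is of the moment at which its call begins. There is no depth.
- ctrl.finish_job(): hands the job in, once; it reports no verdict.
The state is a dict: "time": time; "joint_positions": joint angles; "joint_vel": joint speeds; "joint_torque": joint torques, N m; "tool_pos": TCP position; "orientation": TCP orientation; "ft_force": force on the tool from outside, world axes, zero at the start; "wrist_torque": the same for the moment, N m; "opening": finger opening in m.
Only numpy, scipy, OpenCV 4.12 (cv2) and the standard library are available. Lean on these libraries where they do the work, as an engineer would, in place of code of your own. Each camera call takes 0.05 s, during which the arm holds its last target. There are 200 camera calls.

## Working session

There is one attempt and no reset: what is moved stays moved. The work goes in short steps, Python scripts to look and compute and a tool call to move; the robot and the scene stay as the last step left them, time stands still between calls to the robot, and variables do not carry over. Pictures are saved under pics/ and viewed, about 8 in all and at most 12, crops included, and the job is handed in when it is done.

Besides the shell and the picture viewer there is one more tool, called as name(argument=value, ...) on one line, values as JSON. carry_out: Moves the arm, as the interface text tells. Its arguments: {"type":"object","properties":{"steps":{"type":"array","items":{"type":"array"}}},"required":["steps"]}

```bash
ls; mkdir -p pics; cat > h.py <<'E'
import numpy as np, cv2
from scipy.spatial.transform import Rotation as R
from workcell import telemetry, eyes, ctrl
def snap(n,f=None):
    s=eyes.snapshot(n)
    if f: cv2.imwrite('pics/'+f,s['color'][...,::-1])
    return s
def cam(s):
    o=np.array(s['orientation'],float)
    Rm=R.from_quat(o).as_matrix() if o.size==4 else o.reshape(3,3)
    return Rm,np.array(s['eye'],float),np.array(s['intrinsics'],float),np.array(s['dist_coeffs'],float)
def proj(s,P):
    Rm,e,K,d=cam(s); c=(np.atleast_2d(P)-e)@Rm*[1,-1,-1]
    return cv2.projectPoints(c,np.zeros(3),np.zeros(3),K,d)[0][:,0]
def ray(s,uv):
    Rm,e,K,d=cam(s)
    u=cv2.undistortPoints(np.array(uv,float).reshape(-1,1,2),K,d)[:,0]
    r=np.c_[u[:,0],-u[:,1],-np.ones(len(u))]@Rm.T
    return e,r/np.linalg.norm(r,axis=1)[:,None]
def onz(s,uv,z):
    e,r=ray(s,uv); return e+r*((z-e[2])/r[:,2])[:,None]
E
python3 - <<'E'
from h import *
a=snap('scene'); b=snap('side')
for s in(a,b): print(s['eye'],s['orientation'],s['intrinsics'],s['dist_coeffs'])
np.save('a.npy',a,allow_pickle=True);np.save('b.npy',b,allow_pickle=True)
cv2.imwrite('pics/ab.png',np.vstack([a['color'],b['color']])[...,::-1][:,:,:])
cv2.imwrite('pics/a.png',cv2.resize(a['color'],(800,500),interpolation=cv2.INTER_CUBIC)[...,::-1])
cv2.imwrite('pics/b.png',cv2.resize(b['color'],(800,500),interpolation=cv2.INTER_CUBIC)[...,::-1])
print(telemetry.get_obs())
E
```

```text
pics
[1.33137634 0.09363443 1.4241024 ] [0.17482989 0.20716871 0.74297583 0.61196613] [[485.73748301   0.         324.24105404]
 [  0.         485.73748301 194.59354561]
 [  0.           0.           1.        ]] [-0.11815638  0.          0.          0.          0.        ]
[ 0.68868411 -0.64797298  0.8405545 ] [0.35179087 0.0373677  0.09878759 0.93010099] [[376.48474809   0.         326.74844571]
 [  0.         376.48474809 198.58297241]
 [  0.           0.           1.        ]] [-0.07474989  0.          0.          0.          0.        ]
{'time': 0.1, 'joint_positions': array([-1.42649476e+00,  4.94148653e-01,  1.34607338e+00, -2.20521735e-05,
        1.30248626e+00, -9.54959715e-02]), 'joint_vel': array([ 2.76761806e-04, -1.88664659e-03, -1.79791652e-03,  7.67243484e-06,
       -1.04605474e-03, -3.28911201e-04]), 'joint_torque': array([ 4.75212175e-03, -8.80242634e+01, -3.82544839e+01,  7.11080013e-02,
        4.82640741e-02, -4.90929597e-05]), 'tool_pos': array([ 0.14838996, -0.60677603,  0.21337929]), 'orientation': array([ 9.92820244e-01,  1.19614593e-01, -2.42377895e-05, -5.57394244e-04]), 'ft_force': array([ 0.60952026,  0.22906236, -0.90985986]), 'wrist_torque': array([-0.02167873, -0.03353577, -0.00423773]), 'opening': 0.09122104146290598}
```

View pics/a.png

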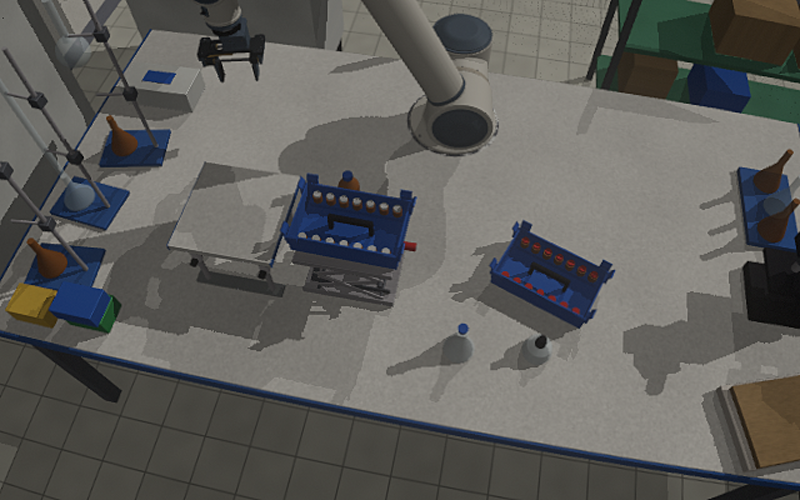

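View pics/b.png

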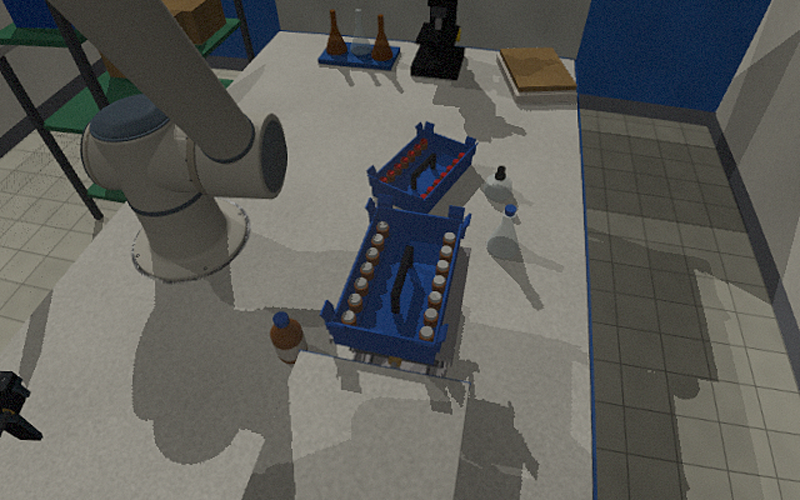

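```bash
python3 - <<'E'
import numpy as np,cv2
a=np.load('a.npy',allow_pickle=True).item()['color'];b=np.load('b.npy',allow_pickle=True).item()['color']
def crop(im,x0,y0,w,h,k): return cv2.resize(np.clip(im[y0:y0+h,x0:x0+w]*1.5,0,255).astype(np.uint8),(w*k,h*k),interpolation=cv2.INTER_CUBIC)
A=crop(a,130,125,200,125,4); 
B=crop(a,385,170,110,95,5); C=crop(b,250,90,140,120,5)
cv2.imwrite('pics/c1.png',A[...,::-1])
# montage: B 550x475
cv2.imwrite('pics/c2.png',B[...,::-1]);cv2.imwrite('pics/c3.png',crop(b,230,90,160,220,3)[:600,:,::-1])
E
```

```text
(no output)
```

View pics/c1.png

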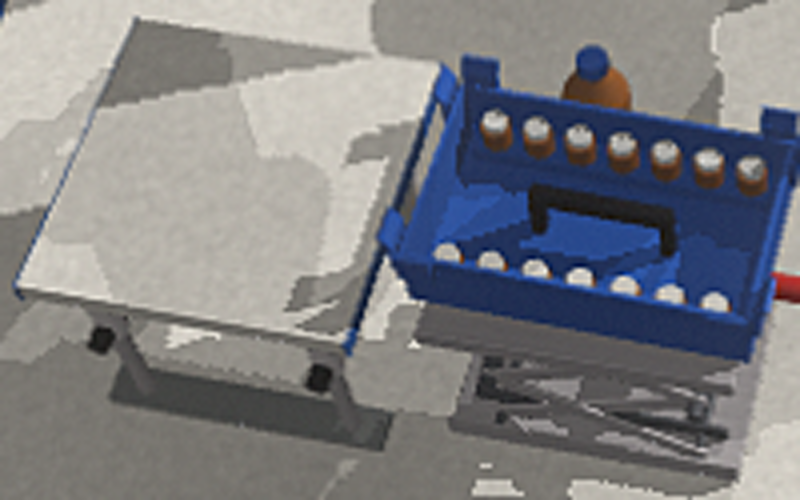

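View pics/c2.png

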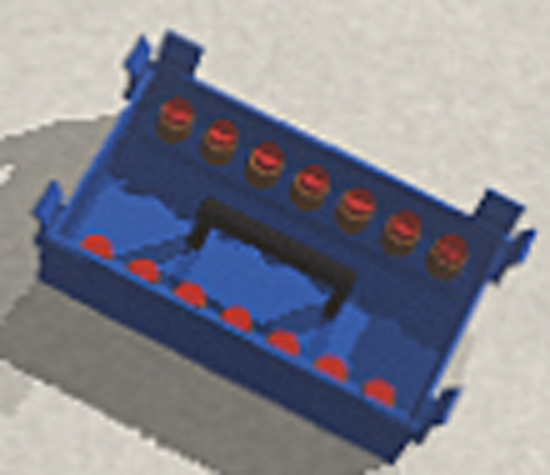

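View pics/c3.png

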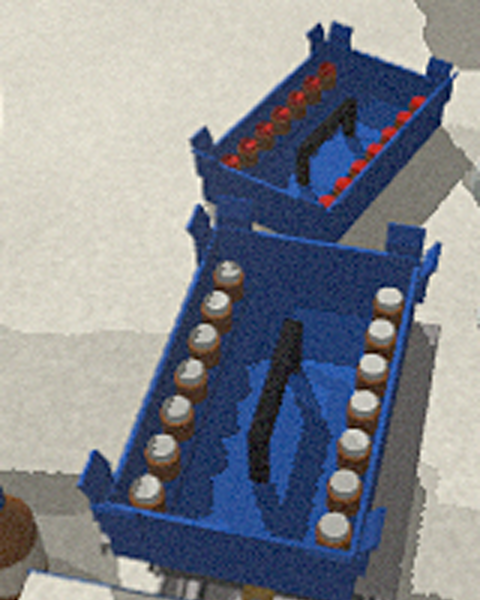

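```bash
cat > fit.py <<'E'
from h import *
from scipy.optimize import least_squares
a=np.load('a.npy',allow_pickle=True).item();b=np.load('b.npy',allow_pickle=True).item()
def px(c,P): k,x0,y0=c; return (np.array(P,float)+.5)/k-.5+[x0,y0]
c1=(4,130,125);c2=(5,385,170);c3=(3,230,90);cv=(1.25,0,0)
def fit(obs,x0,fixz=None):
    def T(p,L):
        z=fixz if fixz is not None else p[3]
        return R.from_euler('z',p[2]).apply(np.array(L,float)/1000)+[p[0],p[1],z]
    def f(p): return np.concatenate([(proj(s,T(p,[o[0] for o in ob]))-px(c,[o[1] for o in ob])).ravel() for s,c,ob in obs])
    r=least_squares(f,x0,loss='soft_l1'); 
    print(np.round(r.x,4),'res',np.round(r.fun,1)); return r.x
if __name__=='__main__':
    # loose tray; +x toward viewer(+world x), +y right
    u=onz(a,px(c2,[(280,238)]),.047)[0]; print('handle',u)
    fit([(a,c2,[((0,0,47),(280,238)),((80,-130,0),(40,277)),((80,130,0),(390,463)),((0,-55,54),(205,203)),((0,55,54),(353,274))]),
         (b,c3,[((0,-55,54),(306,150)),((0,55,54),(350,101)),((-80,-130,0),(209,200)),((80,-130,0),(328,236))])],[u[0],u[1],-.3],0)
    u=onz(a,px(c1,[(604,205)]),.23)[0]
    fit([(a,c1,[((0,0,47),(604,205)),((80,-130,0),(413,302)),((80,130,0),(750,362)),((0,-55,54),(532,187)),((0,55,54),(676,213))]),
         (b,c3,[((0,-55,54),(260,440)),((0,55,54),(290,320)),((-80,-130,0),(113,557)),((80,-130,0),(360,599))])],[u[0],u[1],-.1,.18])
    u=onz(a,px(c1,[(235,185)]),.2)[0]
    fit([(a,c1,[((-130,-130,0),(137,18)),((130,-130,0),(18,288)),((130,130,0),(349,345)),((-130,130,0),(441,64))]),
         (b,cv,[((-130,130,0),(300,351)),((130,130,0),(469,378))])],[u[0],u[1],-.1,.2])
    print('sleeve end scene',onz(a,px(c1,[(800,287)]),.17))
E
python3 fit.py
```

```text
handle [0.51402131 0.33063553 0.047     ]
[ 0.5185  0.3307 -0.3521] res [-0.1  1.2 -0.4  0.5  1.3  0.3  0.1 -0.5  1.2  0.7 -1.9  0.6  0.6 -0.7
 -2.2  0.6 -0.4  7. ]
[ 0.5771 -0.1757  0.0039  0.1869] res [-0.1  0.2  0.1 -0.2  1.6 -0.6 -0.4  0.4  0.1 -0.2 -0.4 -0.2  1.1 -1.1
  1.1  0.3 -1.1  1.7]
[ 0.5849 -0.4655  0.021   0.2082] res [-0.3  0.4  0.1  0.5  0.5 -0.4  0.7 -0.6 -0.9 -0.7  1.   2.1]
sleeve end scene [[ 0.57970906 -0.02720906  0.17      ]]
```

carry_out(steps=[[[0,0,-50],0,0],[[0,0,-50],0,0],[[28,-40,0],0,0],[[28,-40,0],0,0],[[28,-40,0],0,0]])

```text
time: 0.6
tool_pos: [0.2018, -0.4689, 0.3138]
orientation: [0.993, 0.119, 0.0, -0.0]
ft_force: [0.5, 0.1, 0.4]
opening: 0.0909
```

carry_out(steps=[[[28,-40,0],0,0],[[28,-40,0],0,0],[[28,-40,0],0,0],[[28,-40,0],0,0],[[28,-40,0],0,0]])

```text
time: 1.1
tool_pos: [0.2901, -0.2412, 0.3138]
orientation: [0.993, 0.119, 0.0, -0.0]
ft_force: [1.1, -1.5, -0.6]
opening: 0.091
```

carry_out(steps=[[[28,-40,0],0,0],[[28,-40,0],0,0],[[28,-40,0],0,0],[[28,-40,0],0,0],[[28,-40,0],0,0]])

```text
time: 1.6
tool_pos: [0.3777, -0.0164, 0.314]
orientation: [0.993, 0.12, 0.0, 0.0]
ft_force: [1.2, -0.5, -0.3]
opening: 0.0909
```

carry_out(steps=[[[28,-40,0],0,0],[[28,-40,0],0,0],[[28,-40,0],0,0],[[28,-40,0],0,0],[[28,-40,0],0,0]])

```text
time: 2.1
tool_pos: [0.4662, 0.2114, 0.3137]
orientation: [0.993, 0.12, -0.0, 0.0]
ft_force: [1.1, -1.3, 0.7]
opening: 0.0916
```

carry_out(steps=[[[25,-35,0],0,0],[[25,-35,0],0,0],[[25,-34,0],0,0],[[0,0,0],-0.14,0],[[0,0,0],-0.14,0]])

```text
time: 2.6
tool_pos: [0.5142, 0.3291, 0.3129]
orientation: [0.966, 0.26, -0.001, 0.0]
ft_force: [-0.2, -0.9, -0.6]
opening: 0.0913
```

carry_out(steps=[[[0,0,0],-0.14,0],[[0,0,0],-0.14,0],[[0,0,0],-0.14,0],[[0,0,0],-0.14,0],[[0,0,0],-0.14,0]])

```text
time: 3.1
tool_pos: [0.5141, 0.3279, 0.3135]
orientation: [0.818, 0.575, -0.0, -0.0]
ft_force: [-0.6, 0.6, -0.3]
opening: 0.0914
```

```bash
python3 - <<'E'
from h import *
s=snap('wrist'); np.save('w.npy',s,allow_pickle=True)
cv2.imwrite('pics/w1.png',np.clip(s['color']*1.4,0,255).astype(np.uint8)[...,::-1])
o=telemetry.get_obs(); print(o['tool_pos'],R.from_quat(o['orientation']).as_matrix()[:,0],s['eye'],o['joint_positions'])
T=R.from_euler('z',-.352).apply(np.array([[0,0,.054],[0,.055,.054],[0,-.055,.054]]))+[.517,.3307,0]
print(proj(s,T))
E
```

```text
[0.51407004 0.32789919 0.3135565 ] [ 3.29309992e-01  9.44221664e-01 -6.15659960e-04] [0.5364056  0.39089757 0.48337021] [ 4.69889352e-01  3.96587887e-01  1.23453400e+00 -1.02552794e-05
  1.51131465e+00  8.05462923e-01]
[[315.53760112 168.1761983 ]
 [315.88576665 128.47311247]
 [315.20720311 205.63713976]]
```

View pics/w1.png

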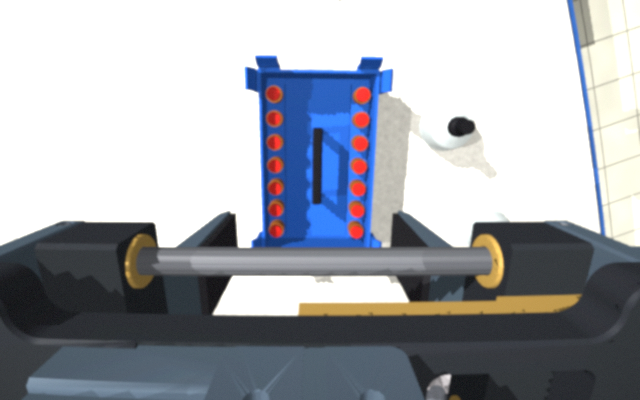

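```bash
python3 - <<'E'
from h import *
s=np.load('w.npy',allow_pickle=True).item(); im=s['color'].astype(int)
m=(im.max(2)<60)[120:215,300:335]; v,u=np.nonzero(m); u=u+300;v=v+120
print(len(u),u.min(),u.max(),v.min(),v.max())
c=[np.median(u[v==k]) for k in range(v.min(),v.max()+1)]; p=np.polyfit(range(v.min(),v.max()+1),c,1)
e=[(np.polyval(p,k),k) for k in (v.min()-.5,v.max()+.5)]
P=onz(s,e,.054); print(P,P.mean(0),np.linalg.norm(P[0]-P[1]))
d=P[0]-P[1]; print('yaw tray',np.arctan2(-d[0],d[1]))
o=telemetry.get_obs(); Rm=R.from_quat(o['orientation']).as_matrix()
t=np.r_[P.mean(0)[:2],.047-0+.0]; print('tool shift mm (grasp at z47)',1000*(Rm.T@(t-o['tool_pos']))+[0,0,ctrl.pinch_z*1000])
E
```

```text
511 314 321 129 202
[[0.53786192 0.38160801 0.054     ]
 [0.50153504 0.28284668 0.054     ]] [0.51969848 0.33222734 0.054     ] 0.10523042721806053
yaw tray -0.3524654477873236
tool shift mm (grasp at z47) [  6.10434395   4.04305295 285.35050084]
```

carry_out(steps=[[[6,4,45],0.017,130],[[0,0,50],0,130],[[0,0,50],0,130],[[0,0,50],0,130],[[0,0,40],0,130]])

```text
time: 3.65
tool_pos: [0.519, 0.3317, 0.0761]
orientation: [0.825, 0.564, -0.001, -0.0]
ft_force: [0.5, -0.1, 0.5]
opening: 0.0541
```

carry_out(steps=[[[0,0,25],0,130],[[0,0,16],0,130],[[0,0,9],0,130],[[0,0,0],0,130]])

```text
time: 4.05
tool_pos: [0.5195, 0.332, 0.0279]
orientation: [0.825, 0.565, -0.001, -0.0]
ft_force: [-0.1, 0.2, 0.1]
opening: 0.0447
```

carry_out(steps=[[[0,0,0],0,255],[[0,0,0],0,255],[[0,0,0],0,255],[[0,0,0],0,255],[[0,0,0],0,255]])

```text
time: 4.55
tool_pos: [0.5203, 0.3324, 0.0295]
orientation: [0.824, 0.566, 0.0, 0.0]
ft_force: [-1.2, 0.4, 7.4]
opening: 0.0141
```

carry_out(steps=[[[0,0,-10],0,255],[[0,0,-25],0,255],[[0,0,-40],0,255],[[0,0,-45],0,255],[[0,0,-45],0,255]])

```text
time: 5.05
tool_pos: [0.5193, 0.3319, 0.1957]
orientation: [0.825, 0.566, -0.001, -0.0]
ft_force: [0.6, 0.5, -5.5]
opening: 0.0139
```

carry_out(steps=[[[0,0,-45],0,255],[[0,0,-45],-0.07,255],[[0,0,-35],-0.12,255],[[0,0,-20],-0.11,255],[[0,0,-10],-0.06,255]])

```text
time: 5.55
tool_pos: [0.5201, 0.3322, 0.3516]
orientation: [0.708, 0.706, 0.001, 0.0]
ft_force: [0.7, -0.5, -7.3]
opening: 0.0135
```

carry_out(steps=[[[-20,3,0],0,255],[[-40,5,0],0,255],[[-48,6,0],0,255],[[-48,6,0],0,255],[[-48,6,0],0,255]])

```text
time: 6.05
tool_pos: [0.5436, 0.1263, 0.3491]
orientation: [0.71, 0.704, -0.0, -0.0]
ft_force: [1.7, -0.9, -6.5]
opening: 0.0138
```

carry_out(steps=[[[-48,6,0],0,255],[[-48,6,0],0,255],[[-48,5,0],0,255],[[-48,5,0],0,255],[[-46,4,0],0,255]])

```text
time: 6.55
tool_pos: [0.5678, -0.1121, 0.3491]
orientation: [0.71, 0.704, -0.0, -0.0]
ft_force: [1.4, 0.5, -6.4]
opening: 0.0134
```

carry_out(steps=[[[-36,3,0],0,255],[[-20,2,5],0,255],[[-10,0,10],0,255],[[0,0,10],0,255],[[0,0,5],0,255]])

```text
time: 7.05
tool_pos: [0.5722, -0.1751, 0.3175]
orientation: [0.71, 0.704, -0.0, -0.001]
ft_force: [-0.2, 0.3, -6.1]
opening: 0.0142
```

```bash
python3 - <<'E'
from h import *
a=snap('scene');b=snap('side')
np.save('a2.npy',a,allow_pickle=True);np.save('b2.npy',b,allow_pickle=True)
o=telemetry.get_obs();print(o['tool_pos'],o['orientation'],o['joint_positions'])
def crop(im,x0,y0,w,h,k): return cv2.resize(np.clip(im[y0:y0+h,x0:x0+w]*1.5,0,255).astype(np.uint8),(w*k,h*k),interpolation=cv2.INTER_CUBIC)
A=crop(a['color'],215,115,130,135,4);B=crop(b['color'],240,110,150,200,3)[:, :]
cv2.imwrite('pics/d.png',np.hstack([np.pad(A,((0,60),(0,0),(0,0))),B])[...,::-1][:600,:970]) if 0 else None
A=crop(a['color'],215,115,120,145,4)  #480x580
B=crop(b['color'],255,150,106,145,3)  #318x435
B=np.pad(B,((0,145),(0,0),(0,0)))
cv2.imwrite('pics/d.png',np.hstack([A,B])[...,::-1])
E
```

```text
[ 0.57249551 -0.17479403  0.31799393] [ 7.09538442e-01  7.04665989e-01 -2.60156293e-04 -9.87355189e-04] [-3.96225998e-01  3.77015600e-01  1.25402507e+00  2.75284040e-04
  1.51257552e+00 -3.89351588e-01]
```

View pics/d.png

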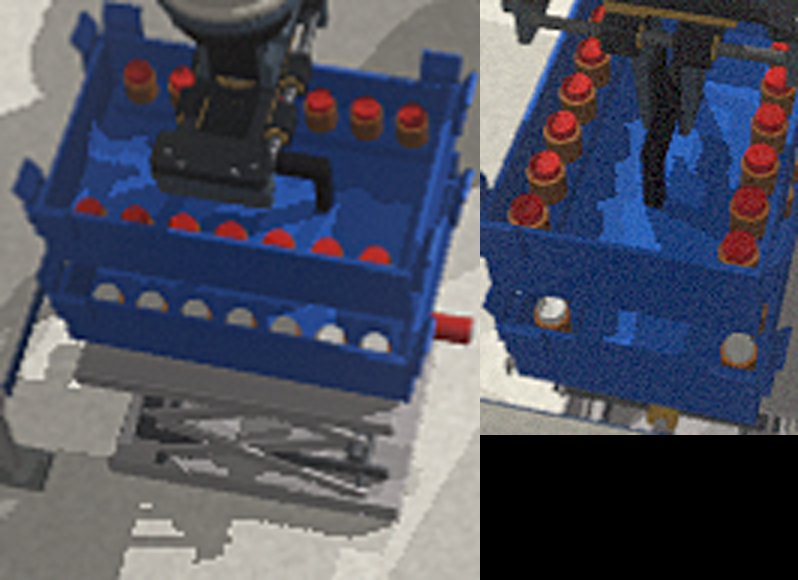

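```bash
cat > fit2.py <<'E'
from fit import *
a2=np.load('a2.npy',allow_pickle=True).item();b2=np.load('b2.npy',allow_pickle=True).item()
cA=(4,215,115); cB=(3,255,150)
S=lambda l:[(x-480,y) for x,y in l]
# (img,conv,tray 0 low/1 up, sign x, indices -3..3 along y, pixels of cap-top centres)
D=[(a,c1,0,-1,range(-3,4),[(494,117),(537,126),(580,135),(622,143),(666,150),(709,157),(752,166)]),
 (b,c3,0,-1,range(-3,4),[(147,486),(163,446),(176,406),(190,370),(204,334),(217,301),(229,269)]),
 (b,c3,0,1,range(-3,4),[(334,524),(344,482),(354,440),(365,402),(373,364),(380,330),(389,297)]),
 (a2,cA,1,-1,[-3,1,2,3],[(139,72),(320,98),(366,106),(411,114)]),
 (b2,cB,1,-1,range(-3,2),S([(528,206),(546,161),(563,122),(577,84),(592,48)])),
 (b2,cB,1,1,range(-3,1),S([(740,243),(749,202),(760,157),(770,116)]))]
def f(p):
    xc,pt,zc=p[:3]; r=[]
    for s,c,k,sx,ix,P in D:
        q=p[3:7] if k==0 else np.r_[p[7:10],.290]
        L=[(sx*xc,pt*i,zc) for i in ix]
        r.append((proj(s,R.from_euler('z',q[2]).apply(L)+[q[0],q[1],q[3]])-px(c,P)).ravel())
    return np.concatenate(r)
r=least_squares(f,[.06,.035,.05,.577,-.176,.004,.187,.573,-.175,0],loss='soft_l1')
print(np.round(r.x,4),'rms',np.sqrt(np.mean(r.fun**2)))
d=r.x[3:5]-r.x[7:9]; print('move world mm',d*1000,'yaw',r.x[5]-r.x[9])
o=telemetry.get_obs(); Rm=R.from_quat(o['orientation']).as_matrix(); print('tool',1000*Rm.T@np.r_[d,0],'toolx yaw',np.arctan2(Rm[1,0],Rm[0,0])-np.pi/2)
J=r.jac; print('sd',np.round(np.sqrt(np.diag(np.linalg.inv(J.T@J)))*.4,4))
E
python3 fit2.py
```

```text
[ 0.0612  0.0332  0.0453  0.5771 -0.177  -0.0192  0.1862  0.5728 -0.1771
 -0.0101] rms 0.2990884393429096
move world mm [4.32618993 0.13267345] yaw -0.009069062302362216
tool [ 0.16248439  4.3251664  -0.00747984] toolx yaw -0.006891609805053545
sd [0.0002 0.0001 0.0007 0.0002 0.0004 0.0026 0.0008 0.0003 0.0005 0.0038]
```

carry_out(steps=[[[0,4,0],0.009,255],[[0,0,6],0,255],[[0,0,8],0,255],[[0,0,6],0,255],[[0,0,4],0,255]])

```text
time: 7.65
tool_pos: [0.5767, -0.1761, 0.294]
orientation: [0.713, 0.701, -0.0, -0.0]
ft_force: [0.5, -0.5, -6.0]
opening: 0.0136
```

carry_out(steps=[[[0,0,3],0,255],[[0,0,3],0,255],[[0,0,3],0,255],[[0,0,2],0,255],[[0,0,0],0,255]])

```text
time: 8.15
tool_pos: [0.5769, -0.1762, 0.2837]
orientation: [0.713, 0.701, -0.0, -0.0]
ft_force: [-1.1, 0.1, -6.3]
opening: 0.0138
```

carry_out(steps=[[[0,0,2],0,255],[[0,0,2],0,255],[[0,0,1.5],0,255],[[0,0,0],0,255]])

```text
time: 8.55
tool_pos: [0.5769, -0.1762, 0.2782]
orientation: [0.713, 0.701, -0.0, -0.0]
ft_force: [0.0, 0.6, -5.6]
opening: 0.0137
```

carry_out(steps=[[[0,0,1],0,255],[[0,0,1],0,255],[[0,0,1],0,255],[[0,0,0],0,255]])

```text
time: 8.95
tool_pos: [0.577, -0.1762, 0.2753]
orientation: [0.713, 0.701, -0.0, -0.0]
ft_force: [0.1, 0.3, -6.4]
opening: 0.0133
```

carry_out(steps=[[[0,0,1],0,255],[[0,0,0.5],0,255],[[0,0,0],0,255]])

```text
time: 9.25
tool_pos: [0.577, -0.1762, 0.2738]
orientation: [0.713, 0.701, -0.0, -0.0]
ft_force: [-0.6, -1.3, -6.3]
opening: 0.0137
```

carry_out(steps=[[[0,0,0.7],0,255],[[0,0,0.5],0,255],[[0,0,0],0,255]])

```text
time: 9.55
tool_pos: [0.5771, -0.1762, 0.2729]
orientation: [0.713, 0.701, 0.0, 0.0]
ft_force: [-1.6, 0.3, -2.5]
opening: 0.0139
```

carry_out(steps=[[[0,0,0.5],0,255],[[0,0,0.5],0,255],[[0,0,0],0,255],[[0,0,0],0,255]])

```text
time: 9.95
tool_pos: [0.5771, -0.1763, 0.2729]
orientation: [0.713, 0.701, 0.0, 0.001]
ft_force: [-4.8, 2.0, 10.4]
opening: 0.014
```

carry_out(steps=[[[0,0,-0.7],0,130],[[0,0,0],0,130],[[0,0,0],0,130],[[0,0,-10],0,130],[[0,0,-30],0,130]])

```text
time: 10.45
tool_pos: [0.5759, -0.1758, 0.3111]
orientation: [0.713, 0.701, -0.001, -0.002]
ft_force: [0.3, -0.5, 0.5]
opening: 0.0445
```

carry_out(steps=[[[0,0,-40],0,100],[[0,0,-40],0,100],[[40,0,-20],0,100],[[40,0,0],0,100],[[40,0,0],[0,0,0],100]])

```text
$.steps[4][1]: bad value
```

```bash
python3 - <<'E'
from fit import *
print(onz(a,px(cv,[(158,148),(125,215),(75,280),(200,95),(135,95),(150,35),(170,65)]),0).round(2))
o=telemetry.get_obs(); q=o['joint_positions']; print(q, R.from_quat(o['orientation']).as_matrix().round(3), o['tool_pos'])
E
```

```text
[[ 0.28 -0.88  0.  ]
 [ 0.54 -0.88  0.  ]
 [ 0.77 -0.93  0.  ]
 [ 0.04 -0.84  0.  ]
 [ 0.08 -1.06  0.  ]
 [-0.22 -1.14  0.  ]
 [-0.08 -1.    0.  ]]
[-3.95399777e-01  3.88258378e-01  1.25457441e+00 -1.24595541e-05
  1.50337784e+00 -3.78363256e-01] [[ 0.017  1.    -0.004]
 [ 1.    -0.017  0.002]
 [ 0.002 -0.004 -1.   ]] [ 0.57594385 -0.17580982  0.31106072]
```

carry_out(steps=[[[0,0,-40],0,100],[[0,0,-40],0,100],[[40,0,-20],0,100],[[40,0,0],0,100],[[40,0,0],0,100]])

```text
time: 10.95
tool_pos: [0.5792, -0.0552, 0.414]
orientation: [0.713, 0.701, 0.001, 0.001]
ft_force: [0.9, 0.5, -0.0]
opening: 0.0553
```

carry_out(steps=[[[-20,-20,-10],0,100],[[-35,-34,-10],0,100],[[-35,-34,-10],0,100],[[-35,-34,0],0,100],[[-35,-34,0],0,100]])

```text
time: 11.45
tool_pos: [0.419, -0.2144, 0.4435]
orientation: [0.713, 0.701, 0.0, 0.001]
ft_force: [0.7, -1.2, 0.4]
opening: 0.0551
```

carry_out(steps=[[[-35,-34,0],0,100],[[-35,-34,0],0,100],[[-35,-34,0],0,100],[[-35,-34,0],0,100],[[-35,-34,0],0,100]])

```text
time: 11.95
tool_pos: [0.2457, -0.3867, 0.4434]
orientation: [0.713, 0.701, -0.0, 0.001]
ft_force: [1.2, -1.5, 0.4]
opening: 0.0554
```

carry_out(steps=[[[-35,-34,0],0,100],[[-35,-34,0],0,100],[[-35,-34,0],0,100],[[-35,-34,0],0,100],[[-35,-34,0],0,100]])

```text
time: 12.45
tool_pos: [0.0726, -0.5588, 0.4433]
orientation: [0.713, 0.701, -0.0, 0.0]
ft_force: [0.9, -0.1, 0.1]
opening: 0.0557
```

carry_out(steps=[[[-35,-34,0],0,100],[[-35,-34,0],0,100],[[-45,0,0],0,100],[[-45,0,0],0,100],[[-45,0,0],0,100]])

```text
time: 12.95
tool_pos: [0.0025, -0.7617, 0.4433]
orientation: [0.713, 0.701, -0.0, 0.0]
ft_force: [0.2, -0.8, 0.4]
opening: 0.0556
```

carry_out(steps=[[[-45,0,0],0,100],[[-45,0,0],0,100],[[-45,0,0],0,100]])

```text
time: 13.25
tool_pos: [0.0008, -0.8386, 0.4093]
orientation: [0.713, 0.701, -0.012, 0.013]
ft_force: [0.2, -0.4, -0.9]
opening: 0.0559
```

carry_out(steps=[[[-45,0,-20],0,100],[[-45,0,-20],0,100],[[-45,0,-20],0,100],[[-45,0,-20],0,100],[[-45,0,-20],0,100]])

```text
time: 13.75
tool_pos: [-0.0029, -0.8893, 0.4356]
orientation: [0.709, 0.697, -0.074, 0.076]
ft_force: [-0.3, 0.4, -0.4]
opening: 0.0554
```

```bash
python3 - <<'E'
from h import *
o=telemetry.get_obs(); print(o['joint_positions'].round(3), R.from_quat(o['orientation']).as_matrix()[:,2].round(3), o['tool_pos'].round(4))
E
```

```text
[-1.647  0.791  0.22   0.017  1.918 -1.623] [-0.    -0.211 -0.978] [-0.0029 -0.8893  0.4356]
```

carry_out(steps=[[[-45,0,-20],0,100],[[-45,0,-20],0,100],[[-45,0,-20],0,100],[[-45,0,-20],0,100],[[-45,0,-20],0,100]])

```text
time: 14.25
tool_pos: [-0.0058, -0.923, 0.4877]
orientation: [0.7, 0.688, -0.134, 0.135]
ft_force: [0.0, -0.1, 0.1]
opening: 0.0555
```

```bash
python3 - <<'E'
from h import *
o=telemetry.get_obs(); print(o['joint_positions'].round(3), R.from_quat(o['orientation']).as_matrix()[:,2].round(3), o['tool_pos'].round(4))
E
```

```text
[-1.653  0.748  0.221  0.03   1.792 -1.624] [-0.001 -0.373 -0.928] [-0.0058 -0.923   0.4877]
```

carry_out(steps=[[[-45,0,-20],0,100],[[-45,0,-20],0,100],[[-45,0,-20],0,100],[[-45,0,-20],0,100],[[-45,0,-20],0,100]])

```text
time: 14.75
tool_pos: [-0.0082, -0.938, 0.5649]
orientation: [0.686, 0.675, -0.192, 0.193]
ft_force: [0.3, -1.5, -0.3]
opening: 0.0553
```

carry_out(steps=[[[-45,0,-20],0,100],[[-45,0,-20],0,100],[[-45,0,-20],0,100],[[-45,0,-20],0,100]])

```text
time: 15.15
tool_pos: [-0.0097, -0.9352, 0.6394]
orientation: [0.672, 0.66, -0.236, 0.238]
ft_force: [0.6, 0.4, 0.4]
opening: 0.0553
```

```bash
python3 - <<'E'
from h import *
o=telemetry.get_obs(); print(o['joint_positions'].round(3), R.from_quat(o['orientation']).as_matrix().round(3), o['tool_pos'].round(4))
E
```

```text
[-1.666  0.617  0.221  0.057  1.622 -1.626] [[ 0.016  1.    -0.003]
 [ 0.775 -0.015 -0.632]
 [-0.632  0.008 -0.775]] [-0.0097 -0.9352  0.6394]
```

carry_out(steps=[[[39,0,-32],0,100],[[39,0,-32],0,100],[[39,0,-32],0,100],[[39,0,-32],0,100],[[39,0,-32],0,100]])

```text
time: 15.65
tool_pos: [-0.0063, -0.699, 0.6412]
orientation: [0.672, 0.66, -0.236, 0.238]
ft_force: [-0.8, -0.4, 1.6]
opening: 0.0553
```

carry_out(steps=[[[18,45,-9],0,100],[[18,45,-9],0,100],[[18,45,-9],0,100],[[18,45,-9],0,100],[[18,45,-9],0,100]])

```text
time: 16.15
tool_pos: [0.2215, -0.6052, 0.6216]
orientation: [0.672, 0.66, -0.236, 0.238]
ft_force: [-0.6, -1.2, 0.4]
opening: 0.0554
```

carry_out(steps=[[[18,45,-9],0,100],[[18,45,-9],0,100],[[18,45,-9],0,100],[[18,45,-9],0,100],[[18,45,-9],0,100]])

```text
time: 16.65
tool_pos: [0.4484, -0.5102, 0.6014]
orientation: [0.672, 0.66, -0.235, 0.238]
ft_force: [0.8, -0.9, -0.0]
opening: 0.0554
```

carry_out(steps=[[[42,8,-19],0,100],[[42,8,-19],0,100],[[42,8,-19],0,100],[[42,8,-19],0,100],[[42,8,-19],0,100]])

```text
time: 17.15
tool_pos: [0.4903, -0.2875, 0.5428]
orientation: [0.672, 0.661, -0.235, 0.238]
ft_force: [0.9, 0.3, -0.1]
opening: 0.0556
```

carry_out(steps=[[[42,8,-19],0,100],[[42,8,-19],0,100],[[42,8,-19],0,100],[[42,8,-19],0,100],[[42,8,-19],0,100]])

```text
time: 17.65
tool_pos: [0.5342, -0.065, 0.4846]
orientation: [0.672, 0.661, -0.234, 0.238]
ft_force: [0.9, -0.8, 0.6]
opening: 0.0554
```

carry_out(steps=[[[42,8,-19],0,100],[[42,8,-19],0,100],[[42,8,-19],0,100],[[42,8,-19],0,100],[[20,4,-9],0,100]])

```text
time: 18.15
tool_pos: [0.5738, 0.1354, 0.4311]
orientation: [0.671, 0.662, -0.235, 0.237]
ft_force: [0.0, -0.9, 0.3]
opening: 0.0556
```

```bash
python3 - <<'E'
from h import *
o=telemetry.get_obs(); print(o['joint_positions'].round(3), o['tool_pos'].round(4),o['orientation'].round(3))
s=snap('wrist');a=snap('scene');b=snap('side');print(s['eye'],R.from_quat(s['orientation']).as_matrix()[:,2].round(2))
np.save('w3.npy',s,allow_pickle=True);np.save('a3.npy',a,allow_pickle=True);np.save('b3.npy',b,allow_pickle=True)
for n,s_ in(('w',s),('a',a),('b',b)):
    im=s_['color'].astype(int); m=((im[...,0]>90)&(im[...,1]<40+0*im[...,0])&(im[...,2]<50)).astype(np.uint8)
    k,_,st,c=cv2.connectedComponentsWithStats(m)
    print(n,[(st[i].tolist(),c[i].round(1).tolist()) for i in range(1,k) if st[i,4]>25])
print('guess sleeve end px',proj(s,[.55,-.023,.07]),proj(s,[.578,-.047,.11]))
E
```

```text
[ 0.468  0.487  0.983 -0.645  1.941  0.325] [0.5738 0.1354 0.4311] [ 0.671  0.662 -0.235  0.237]
[0.57446584 0.29477906 0.52072062] [0.  0.8 0.6]
w [([292, 112, 7, 21, 95], [294.6, 122.6]), ([272, 231, 11, 8, 44], [277.1, 234.9]), ([354, 230, 7, 9, 52], [357.3, 234.1]), ([274, 241, 11, 6, 42], [278.9, 243.8]), ([352, 241, 9, 6, 48], [356.1, 243.7])]
a []
b [([298, 168, 7, 6, 26], [300.8, 170.5])]
guess sleeve end px [[299.96321385 101.21056873]] [[316.4966358 126.9815854]]
```

```bash
python3 - <<'E'
from h import *
s=np.load('w3.npy',allow_pickle=True).item();a=np.load('a3.npy',allow_pickle=True).item()
A=cv2.resize(s['color'][60:200,230:410],None,fx=3,fy=3,interpolation=cv2.INTER_CUBIC)
B=cv2.resize(np.clip(a['color'][150:240,290:340]*1.5,0,255).astype(np.uint8),None,fx=4.66,fy=4.66,interpolation=cv2.INTER_CUBIC)[:420]
B=np.pad(B,((0,420-B.shape[0]),(0,0),(0,0)));print(A.shape,B.shape)
cv2.imwrite('pics/e.png',np.hstack([A,B])[...,::-1])
E
```

```text
(420, 540, 3) (420, 233, 3)
```

View pics/e.png

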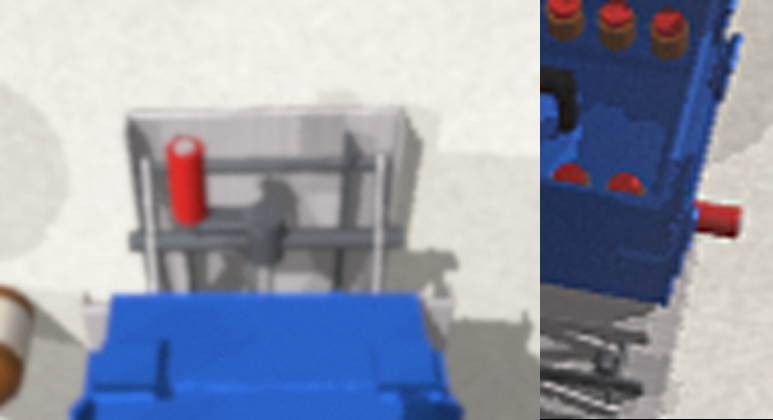

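```bash
cat > tri.py <<'E'
from h import *
def tri(L):
    A=np.zeros((3,3));y=np.zeros(3)
    for s,uv in L:
        e,r=ray(s,[uv]); M=np.eye(3)-np.outer(r[0],r[0]); A+=M; y+=M@e
    P=np.linalg.solve(A,y); return P,[np.round(proj(s,P)[0]-uv,1) for s,uv in L]
E
python3 - <<'E'
from tri import *
s=np.load('w3.npy',allow_pickle=True).item();a=np.load('a3.npy',allow_pickle=True).item()
P,e=tri([(s,(230+181/3,60+147/3)),(a,(290+199/4.66,150+221/4.66))]);print(P,e)
# candidates: outer end on plane y=-.023 by wrist ray; hub
for y,uv in((-.023,(290.3,109)),(-.071,(293.3,132.7)),(-.071,(230+265/3,60+230/3))):
    E,r=ray(s,[uv]); print(y,E+r[0]*(y-E[1])/r[0][1])
# fit axis: theta & axis height
for th in np.arange(1.4,3,.2):
    for az in [0]: pass
E
```

```text
[ 0.53389096 -0.02437134  0.08990714] [array([-0.1,  0.1]), array([0. , 0.1])]
-0.023 [ 0.53415421 -0.023       0.09148136]
-0.071 [ 0.53630682 -0.071       0.09601144]
-0.071 [ 0.58118634 -0.071       0.10752402]
```

```bash
cat > to.py <<'E'
from h import *
import sys
o=telemetry.get_obs(); Rm=R.from_quat(o['orientation']).as_matrix()
print(Rm.round(4).tolist(), o['tool_pos'].round(4))
p=o['tool_pos']
for k in sys.argv[1:]:
    t=np.array([float(v) for v in k.split(',')]); print(k,(1000*Rm.T@(t-p)).round(1),'len',np.linalg.norm(t-p).round(3)); p=t
E
python3 to.py 0.534,0.022,0.170 0.534,-0.054,0.077
```

```text
[[0.0146, 0.9999, -0.002], [0.7771, -0.0126, -0.6293], [-0.6292, 0.0076, -0.7772]] [0.5737 0.1333 0.4319]
0.534,0.022,0.170 [ 77.8 -40.3 273.6] len 0.287
0.534,-0.054,0.077 [ -0.5   0.2 120.1] len 0.12
```

carry_out(steps=[[[16,-8,43],0,100],[[16,-8,45],0,100],[[16,-8,45],0,100],[[16,-8,45],0,100],[[14,-8,45],0,100]])

```text
time: 18.8
tool_pos: [0.5335, 0.0515, 0.2091]
orientation: [0.673, 0.66, -0.234, 0.237]
ft_force: [1.4, -0.0, -0.0]
opening: 0.0553
```

carry_out(steps=[[[0,0,30],0,100],[[0,0,20],0,100],[[0,0,0],0,100]])

```text
time: 19.1
tool_pos: [0.5328, 0.0192, 0.1702]
orientation: [0.673, 0.66, -0.236, 0.236]
ft_force: [-0.9, 0.9, 0.8]
opening: 0.0552
```

```bash
python3 to.py 0.534,-0.054,0.077; python3 - <<'E'
from tri import *
s=snap('wrist');a=snap('scene');np.save('w4.npy',s,allow_pickle=True);np.save('a4.npy',a,allow_pickle=True)
for q in(s,a):
    im=q['color'].astype(int); m=((im[...,0]>70)&(im[...,1]<.35*im[...,0])&(im[...,2]<.4*im[...,0])).astype(np.uint8)
    k,_,st,c=cv2.connectedComponentsWithStats(m)
    print([(st[i].tolist(),c[i].round(1).tolist()) for i in range(1,k) if st[i,4]>25])
print(proj(s,[[.534,-.024,.090],[.535,-.072,.092]]))
A=cv2.resize(s['color'],(800,500))
cv2.imwrite('pics/f.png',A[...,::-1])
E
```

```text
[[0.0169, 0.9998, -0.0062], [0.7766, -0.017, -0.6297], [-0.6297, 0.0058, -0.7768]] [0.5328 0.0192 0.1702]
0.534,-0.054,0.077 [  1.8   1.9 118.5] len 0.118
[([306, 175, 23, 47, 729], [317.7, 201.3])]
[]
[[316.11829195 182.61406122]
 [317.6545928  215.42295082]]
```

View pics/f.png

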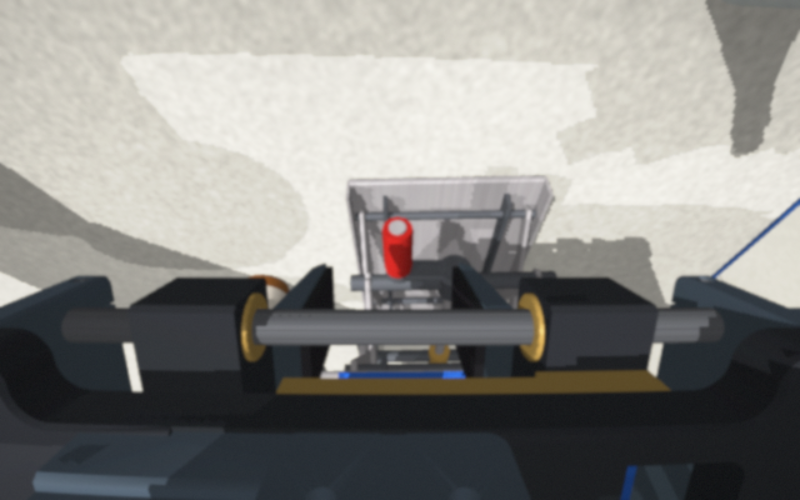

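carry_out(steps=[[[0,2,35],0,100],[[1,0,35],0,100],[[1,0,25],0,100],[[0,0,15],0,100],[[0,0,8],0,100]])

```text
time: 19.7
tool_pos: [0.536, -0.0515, 0.0781]
orientation: [0.672, 0.661, -0.235, 0.237]
ft_force: [1.2, 0.3, 0.9]
opening: 0.0555
```

carry_out(steps=[[[0,0,0],0,255],[[0,0,0],0,255],[[0,0,0],0,255],[[0,0,0],0,255],[[0,0,0],0,255]])

```text
time: 20.2
tool_pos: [0.5361, -0.0509, 0.0783]
orientation: [0.672, 0.661, -0.235, 0.237]
ft_force: [-0.6, 2.8, 2.1]
opening: 0.0217
```

```bash
python3 - <<'E'
from h import *
o=telemetry.get_obs();Rm=R.from_quat(o['orientation']).as_matrix();print(o['tool_pos']-ctrl.pinch_z*Rm[:,2],o['ft_force'],o['joint_positions'].round(2),Rm.round(4).tolist())
E
```

```text
[ 0.53615155 -0.03905445  0.0928999 ] [-0.58142844  2.75988649  2.11289731] [ 0.2   0.7   1.69 -0.78  1.07  0.72] [[0.0162, 0.9999, -0.0017], [0.7771, -0.0137, -0.6293], [-0.6292, 0.0089, -0.7772]]
```

```bash
cat > arc.py <<'E'
# arc.py theta0 theta1 step [corrX corrZ spread in mm over the arc]
from h import *
import sys
t0,t1,st,cx,cz=map(float,(sys.argv[1:]+['0','0'])[:5])
o=telemetry.get_obs();Rm=R.from_quat(o['orientation']).as_matrix()
n=round((t1-t0)/st); th=np.linspace(t0,t1,n+1)
P=np.c_[-45*np.sin(th)+cx*(th-t0)/(t1-t0),0*th,45*np.cos(th)+7*(th-t0)/2/np.pi+cz*(th-t0)/(t1-t0)]
C=np.round((P-P[0])@Rm,1); D=np.round(np.diff(C,axis=0),1)
for i in range(0,n,5): print(th[min(i+5,n)].round(3),[[d.tolist(),0,255] for d in D[i:i+5]])
E
python3 arc.py 1.85 2.85 0.2
```

```text
2.85 [[[5.2, 3.3, 6.3], 0, 255], [[4.6, 4.8, 5.7], 0, 255], [[4.0, 6.3, 4.8], 0, 255], [[3.2, 7.4, 3.7], 0, 255], [[2.1, 8.3, 2.4], 0, 255]]
```

carry_out(steps=[[[5.2,3.3,6.3],0,255],[[4.6,4.8,5.7],0,255],[[0,0,0],0,255]])

```text
time: 20.5
tool_pos: [0.5406, -0.0509, 0.0606]
orientation: [0.672, 0.661, -0.237, 0.235]
ft_force: [-12.3, 7.1, -11.4]
opening: 0.0215
```

```bash
python3 arc.py 2.02 2.42 0.2 -3.6 -0.8;python3 arc.py 2.42 3.02 0.2
```

```text
2.42 [[[5.0, 2.9, 6.1], 0, 255], [[4.3, 4.3, 5.2], 0, 255]]
3.02 [[[3.3, 7.3, 3.8], 0, 255], [[2.2, 8.2, 2.6], 0, 255], [[1.3, 8.7, 1.3], 0, 255]]
```

carry_out(steps=[[[5.0,2.9,6.1],0,255],[[4.3,4.3,5.2],0,255],[[0,0,0],0,255]])

```text
time: 20.8
tool_pos: [0.5508, -0.0508, 0.0469]
orientation: [0.672, 0.661, -0.235, 0.236]
ft_force: [-1.4, 3.1, -6.9]
opening: 0.0216
```

carry_out(steps=[[[3.3,7.3,3.8],0,255],[[2.2,8.2,2.6],0,255],[[1.3,8.7,1.3],0,255],[[0,0,0],0,255]])

```text
time: 21.2
tool_pos: [0.5748, -0.0507, 0.0364]
orientation: [0.672, 0.661, -0.236, 0.236]
ft_force: [-0.7, 2.6, -12.6]
opening: 0.0214
```

```bash
cat > circ.py <<'E'
import numpy as np,sys
from scipy.optimize import least_squares
P=np.array([[float(v) for v in k.split(',')] for k in sys.argv[1:]])
n=len(P)
def f(p):
    th=p[2:]; return np.r_[P[:,0]-p[0]+45*np.sin(th),P[:,1]-p[1]-45*np.cos(th)-7*(th-th[0])/2/np.pi]
g=np.cumsum(np.r_[1.62,np.linalg.norm(np.diff(P,axis=0),axis=1)/45])
r=least_squares(f,np.r_[P[0,0]+45,P[0,1],g]);print('centre',r.x[:2].round(2),'theta',r.x[2:].round(3),'res',r.fun.round(2))
E
python3 circ.py 536.1,78.3 540.6,60.6 550.8,46.9 574.8,36.4; python3 to.py
```

```text
centre [581.14  79.37] theta [1.594 2.014 2.404 3.   ] res [-0.05  0.12 -0.07  0.   -0.    0.06 -0.07  0.02]
[[0.0153, 0.9999, -0.0051], [0.7777, -0.0151, -0.6284], [-0.6284, 0.0057, -0.7779]] [ 0.5748 -0.0507  0.0364]
```

```bash
python3 arc.py 3.0 5.0 0.2 0 -2.2; echo; python3 arc.py 5.0 7.0 0.2
```

```text
4.0 [[[0.4, 9.0, 0.2], 0, 255], [[-0.8, 8.9, -1.1], 0, 255], [[-1.8, 8.4, -2.5], 0, 255], [[-2.9, 7.6, -3.7], 0, 255], [[-3.8, 6.6, -4.9], 0, 255]]
5.0 [[[-4.5, 5.2, -5.7], 0, 255], [[-5.2, 3.6, -6.5], 0, 255], [[-5.5, 2.0, -6.8], 0, 255], [[-5.6, 0.1, -7.0], 0, 255], [[-5.6, -1.6, -6.9], 0, 255]]

6.0 [[[-5.4, -3.3, -6.6], 0, 255], [[-4.9, -5.0, -6.0], 0, 255], [[-4.3, -6.3, -5.1], 0, 255], [[-3.3, -7.5, -3.9], 0, 255], [[-2.4, -8.3, -2.8], 0, 255]]
7.0 [[[-1.3, -8.8, -1.4], 0, 255], [[-0.2, -9.0, 0.0], 0, 255], [[1.0, -8.8, 1.4], 0, 255], [[2.0, -8.2, 2.7], 0, 255], [[3.0, -7.4, 3.9], 0, 255]]
```

carry_out(steps=[[[0.4,9.0,0.2],0,255],[[-0.8,8.9,-1.1],0,255],[[-1.8,8.4,-2.5],0,255],[[-2.9,7.6,-3.7],0,255],[[-3.8,6.6,-4.9],0,255]])

```text
time: 21.7
tool_pos: [0.6149, -0.0505, 0.052]
orientation: [0.672, 0.661, -0.236, 0.236]
ft_force: [-6.5, 6.2, -4.8]
opening: 0.0217
```

carry_out(steps=[[[-4.5,5.2,-5.7],0,255],[[-5.2,3.6,-6.5],0,255],[[-5.5,2.0,-6.8],0,255],[[-5.6,0.1,-7.0],0,255],[[-5.6,-1.6,-6.9],0,255]])

```text
time: 22.2
tool_pos: [0.6246, -0.0504, 0.0948]
orientation: [0.672, 0.661, -0.235, 0.236]
ft_force: [-1.4, 6.0, -8.9]
opening: 0.0216
```

carry_out(steps=[[[-5.4,-3.3,-6.6],0,255],[[-4.9,-5.0,-6.0],0,255]])

```text
time: 22.4
tool_pos: [0.6165, -0.0505, 0.1114]
orientation: [0.672, 0.661, -0.235, 0.237]
ft_force: [1.2, 4.1, -8.9]
opening: 0.0212
```

```bash
python3 to.py
```

```text
[[0.0159, 0.9999, -0.0025], [0.7777, -0.014, -0.6285], [-0.6285, 0.0081, -0.7778]] [ 0.6165 -0.0505  0.1114]
```

```bash
python3 arc.py 5.4 11.4 0.2
```

```text
6.4 [[[-4.2, -6.3, -5.1], 0, 255], [[-3.4, -7.5, -4.0], 0, 255], [[-2.4, -8.3, -2.8], 0, 255], [[-1.3, -8.8, -1.4], 0, 255], [[-0.2, -9.0, 0.0], 0, 255]]
7.4 [[[1.0, -8.8, 1.3], 0, 255], [[2.0, -8.2, 2.7], 0, 255], [[3.0, -7.4, 3.9], 0, 255], [[3.9, -6.2, 4.9], 0, 255], [[4.5, -4.8, 5.8], 0, 255]]
8.4 [[[5.2, -3.1, 6.4], 0, 255], [[5.4, -1.5, 6.7], 0, 255], [[5.5, 0.4, 6.9], 0, 255], [[5.4, 2.1, 6.6], 0, 255], [[5.0, 3.8, 6.1], 0, 255]]
9.4 [[[4.4, 5.3, 5.4], 0, 255], [[3.7, 6.7, 4.4], 0, 255], [[2.8, 7.8, 3.3], 0, 255], [[1.8, 8.5, 2.1], 0, 255], [[0.7, 8.9, 0.6], 0, 255]]
10.4 [[[-0.4, 8.9, -0.7], 0, 255], [[-1.5, 8.7, -2.1], 0, 255], [[-2.6, 8.0, -3.4], 0, 255], [[-3.6, 7.1, -4.5], 0, 255], [[-4.3, 5.8, -5.6], 0, 255]]
11.4 [[[-5.1, 4.3, -6.3], 0, 255], [[-5.5, 2.7, -6.9], 0, 255], [[-5.7, 0.9, -7.1], 0, 255], [[-5.8, -0.8, -7.1], 0, 255], [[-5.6, -2.6, -6.9], 0, 255]]
```

carry_out(steps=[[[-4.2,-6.3,-5.1],0,255],[[-3.4,-7.5,-4.0],0,255],[[-2.4,-8.3,-2.8],0,255],[[-1.3,-8.8,-1.4],0,255],[[-0.2,-9.0,0.0],0,255]])

```text
time: 22.9
tool_pos: [0.5772, -0.0507, 0.1294]
orientation: [0.672, 0.661, -0.234, 0.238]
ft_force: [8.4, 2.6, -4.8]
opening: 0.0215
```

carry_out(steps=[[[1.0,-8.8,1.3],0,255],[[2.0,-8.2,2.7],0,255],[[3.0,-7.4,3.9],0,255],[[3.9,-6.2,4.9],0,255],[[4.5,-4.8,5.8],0,255]])

```text
time: 23.4
tool_pos: [0.5411, -0.051, 0.1059]
orientation: [0.672, 0.661, -0.235, 0.238]
ft_force: [1.3, 6.2, 6.5]
opening: 0.0215
```

carry_out(steps=[[[5.2,-3.1,6.4],0,255],[[5.4,-1.5,6.7],0,255],[[5.5,0.4,6.9],0,255],[[5.4,2.1,6.6],0,255],[[5.0,3.8,6.1],0,255]])

```text
time: 23.9
tool_pos: [0.5426, -0.0509, 0.0632]
orientation: [0.672, 0.661, -0.235, 0.237]
ft_force: [-0.3, 8.2, 7.6]
opening: 0.0217
```

carry_out(steps=[[[4.4,5.3,5.4],0,255],[[3.7,6.7,4.4],0,255],[[2.8,7.8,3.3],0,255],[[1.8,8.5,2.1],0,255],[[0.7,8.9,0.6],0,255]])

```text
time: 24.4
tool_pos: [0.5797, -0.0508, 0.0426]
orientation: [0.672, 0.661, -0.236, 0.237]
ft_force: [-8.6, 11.3, 8.7]
opening: 0.0212
```

carry_out(steps=[[[-0.4,8.9,-0.7],0,255],[[-1.5,8.7,-2.1],0,255],[[-2.6,8.0,-3.4],0,255],[[-3.6,7.1,-4.5],0,255],[[-4.3,5.8,-5.6],0,255]])

```text
time: 24.9
tool_pos: [0.6177, -0.0505, 0.0627]
orientation: [0.672, 0.661, -0.236, 0.236]
ft_force: [-6.0, 7.0, -5.2]
opening: 0.0217
```

carry_out(steps=[[[-5.1,4.3,-6.3],0,255],[[-5.5,2.7,-6.9],0,255],[[-5.7,0.9,-7.1],0,255],[[0,0,0],0,255]])

```text
time: 25.3
tool_pos: [0.6262, -0.0505, 0.09]
orientation: [0.672, 0.661, -0.235, 0.237]
ft_force: [-2.7, 9.9, 1.6]
opening: 0.0219
```

```bash
python3 circ.py 579.7,42.6 625.9,90 2>/dev/null|head -0; python3 - <<'E'
from h import *
o=telemetry.get_obs();p=o['tool_pos'];print(p,o['ft_force'])
a=snap('scene');b=snap('side');np.save('a5.npy',a,allow_pickle=True);np.save('b5.npy',b,allow_pickle=True)
pts=np.array([[.577+dx,-.177+dy,.201] for dx in(-.1,.1) for dy in (-.12,)]+[[.583+dx,-.335,.205] for dx in(-.13,.13)])
print(proj(a,pts).round(1).tolist(),proj(b,pts).round(1).tolist())
def crop(im,x0,y0,w,h,k): return cv2.resize(np.clip(im[y0:y0+h,x0:x0+w]*1.7,0,255).astype(np.uint8),(w*k,h*k),interpolation=cv2.INTER_CUBIC)
A=crop(a['color'],200,130,70,100,5);B=crop(b['color'],225,235,170,80,4)
A=np.pad(A,((0,0),(0,330),(0,0)));
cv2.imwrite('pics/g.png',np.vstack([crop(b['color'],230,240,160,70,5),np.pad(crop(a['color'],205,185,100,50,5),((0,0),(0,300),(0,0)))])[:600,:,::-1])
E
```

```text
[ 0.62617942 -0.05049394  0.09002153] [-2.69267567  9.90078575  1.62429611]
[[251.3, 149.6], [233.1, 203.5], [241.6, 141.0], [216.8, 211.1]] [[258.9, 266.1], [359.7, 285.5], [240.3, 279.5], [376.3, 306.4]]
```

View pics/g.png

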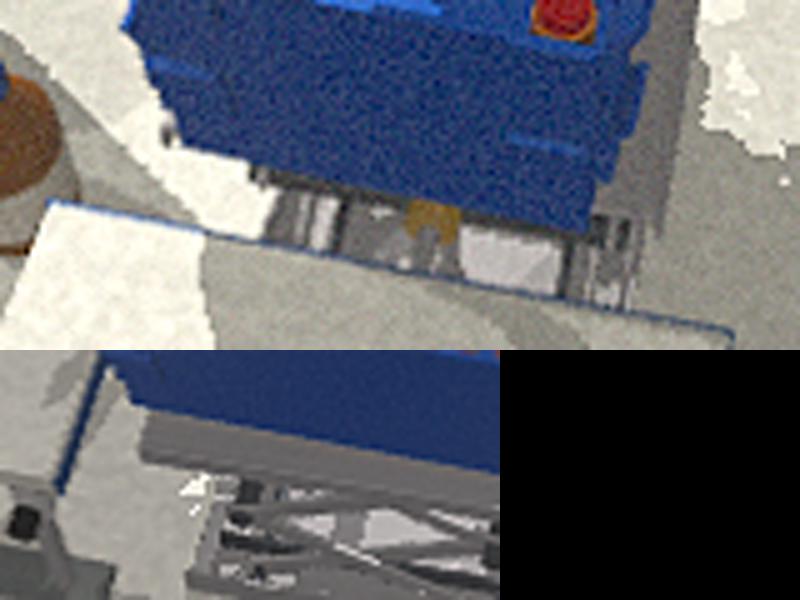

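```bash
python3 - <<'E'
from h import *
def avg(n):
    s=snap(n); c=s['color'].astype(float)
    for _ in range(7): c+=snap(n)['color']
    s['color']=c/8; return s
a=avg('scene');b=avg('side');np.save('a6.npy',a,allow_pickle=True);np.save('b6.npy',b,allow_pickle=True)
def crop(im,x0,y0): return cv2.resize(np.clip(im[y0:y0+37,x0:x0+50]*1.7,0,255).astype(np.uint8),(400,296),interpolation=cv2.INTER_CUBIC)
M=np.vstack([np.hstack([crop(a['color'],200,180),crop(a['color'],225,125)]),np.hstack([crop(b['color'],232,258),crop(b['color'],335,275)])])
cv2.imwrite('pics/h.png',M[...,::-1])
E
```

```text
(no output)
```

View pics/h.png

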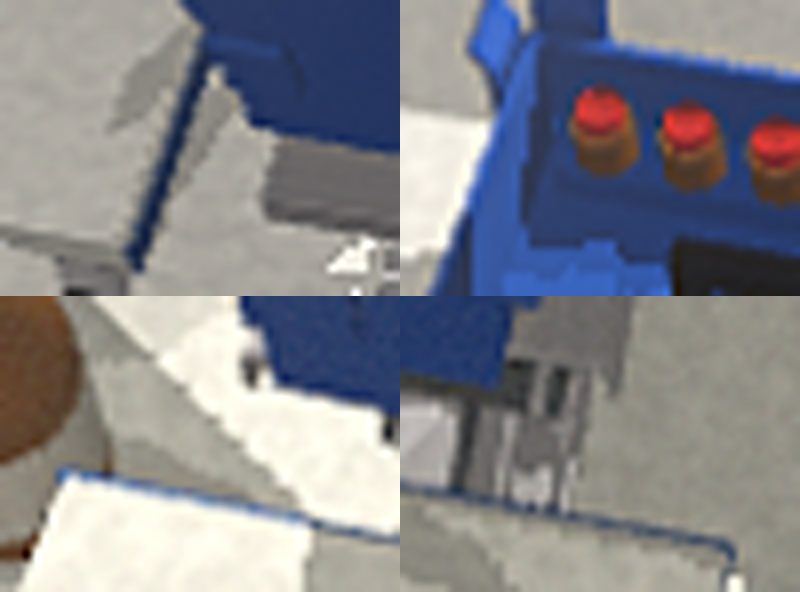

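```bash
python3 - <<'E'
from tri import *
a=np.load('a6.npy',allow_pickle=True).item();b=np.load('b6.npy',allow_pickle=True).item()
print('tray(+80,-130)',tri([(a,(230.4,194.8)),(b,(347.1,286.1))]))
for u,v in((216.3,211),(215.8,210.8),(217.3,211.3)):
  print('shelf(+130,+130)',tri([(a,(u,v)),(b,(376.7,305.4))]))
print('tray(-80,-130) side on z=.2045',onz(b,[(265.6,268.4),(347.1,286.1)],.2045))
for z in(.201,.204,.207): 
  P=onz(b,[(238.8,279.3),(376.7,305.4)],z); print(z,P.round(4).tolist(),'width',np.linalg.norm(P[0]-P[1]))
  Q=onz(a,[(216.3,211),(240,140.9)],z); print('   scene',Q.round(4).tolist(),np.linalg.norm(Q[0]-Q[1]))
E
```

```text
tray(+80,-130) (array([ 0.65507593, -0.3095145 ,  0.21171055]), [array([ 0.2, -0.2]), array([0.3, 0.3])])
shelf(+130,+130) (array([ 0.71397701, -0.33499179,  0.20846586]), [array([ 0.2, -0.2]), array([0.3, 0.3])])
shelf(+130,+130) (array([ 0.71414766, -0.33594549,  0.21002117]), [array([ 0.2, -0.3]), array([0.4, 0.4])])
shelf(+130,+130) (array([ 0.71354134, -0.33313747,  0.20560028]), [array([ 0., -0.]), array([0., 0.])])
tray(-80,-130) side on z=.2045 [[ 0.49254029 -0.30101834  0.2045    ]
 [ 0.65409276 -0.30518006  0.2045    ]]
0.201 [[0.4486, -0.3333, 0.201], [0.7137, -0.3308, 0.201]] width 0.2651187033435715
   scene [[0.7109, -0.338, 0.201], [0.4507, -0.3417, 0.201]] 0.26017912210176325
0.204 [[0.4497, -0.3348, 0.204], [0.7136, -0.3323, 0.204]] width 0.263875093762359
   scene [[0.7124, -0.3369, 0.204], [0.4529, -0.3406, 0.204]] 0.2595409601920304
0.207 [[0.4508, -0.3362, 0.207], [0.7134, -0.3338, 0.207]] width 0.26263148418114657
   scene [[0.7139, -0.3358, 0.207], [0.455, -0.3395, 0.207]] 0.25890279828229756
```

carry_out(steps=[[[0,0,0],0,100],[[0,0,0],0,100],[[0,0,0],0,100],[[0,0,-15],0,100],[[0,0,-30],0,100]])

```text
time: 26.7
tool_pos: [0.6255, -0.0232, 0.124]
orientation: [0.672, 0.66, -0.237, 0.236]
ft_force: [0.1, -0.1, -0.4]
opening: 0.055
```

carry_out(steps=[[[0,0,-40],0,255],[[0,0,-40],0,255],[[25,-25,-8],0,255],[[36,-25,10],0,255],[[36,-20,20],0,255]])

```text
time: 27.2
tool_pos: [0.5581, 0.0924, 0.1091]
orientation: [0.673, 0.661, -0.233, 0.238]
ft_force: [0.1, 0.9, -0.9]
opening: 0.0183
```

```bash
python3 to.py 0.56,0.11,0.04 0.56,0.11,0.018 
```

```text
[[0.018, 0.9998, 0.0003], [0.7781, -0.0139, -0.628], [-0.6279, 0.0115, -0.7782]] [0.5581 0.0924 0.1091]
0.56,0.11,0.04 [57.2  0.8 42.7] len 0.071
0.56,0.11,0.018 [13.8 -0.3 17.1] len 0.022
```

carry_out(steps=[[[28,0,20],0,255],[[28,0,20],0,255],[[11,0,13],0,255],[[0,0,0],0,255]])

```text
time: 27.6
tool_pos: [0.5585, 0.1086, 0.0232]
orientation: [0.672, 0.661, -0.237, 0.237]
ft_force: [0.4, -0.0, 0.8]
opening: 0.0003
```

carry_out(steps=[[[1.9,0,2.3],0,255],[[1.9,0,2.3],0,255],[[1.3,0,1.6],0,255],[[1.3,0,1.6],0,255],[[0,0,0],0,255]])

```text
time: 28.1
tool_pos: [0.5593, 0.1087, 0.0145]
orientation: [0.672, 0.661, -0.235, 0.237]
ft_force: [0.2, -0.2, 0.1]
opening: 0.0
```

carry_out(steps=[[[0.9,0,1.2],0,255],[[0.9,0,1.2],0,255],[[0,0,0],0,255]])

```text
time: 28.4
tool_pos: [0.5593, 0.1087, 0.0111]
orientation: [0.672, 0.661, -0.235, 0.237]
ft_force: [-0.1, 0.1, -0.5]
opening: 0.0
```

carry_out(steps=[[[0.6,0,0.8],0,255],[[0.3,0,0.4],0,255],[[0,0,0],0,255]])

```text
time: 28.7
tool_pos: [0.5594, 0.1087, 0.0102]
orientation: [0.672, 0.661, -0.235, 0.237]
ft_force: [-0.5, 0.9, 6.8]
opening: 0.0005
```

carry_out(steps=[[[0.6,0,0.8],0,255],[[0,0,0],0,255]])

```text
time: 28.9
tool_pos: [0.5595, 0.1086, 0.0098]
orientation: [0.672, 0.661, -0.235, 0.237]
ft_force: [-2.3, 3.8, 15.7]
opening: 0.0003
```

```bash
python3 to.py 0.56,0.13,0.45 .58,-.3,.5 .58,-.54,.38 .58,-.545,.235 
```

```text
[[0.0166, 0.9999, -0.0028], [0.7763, -0.0146, -0.6302], [-0.6301, 0.0083, -0.7765]] [0.5595 0.1086 0.0098]
0.56,0.13,0.45 [-260.7    3.9 -355.2] len 0.441
.58,-.3,.5 [-365.    26.7  232.1] len 0.433
.58,-.54,.38 [-110.7    2.5  244.4] len 0.268
.58,-.545,.235 [ 87.5  -1.1 115.7] len 0.145
```

carry_out(steps=[[[-12,0,-17],0,255],[[-28,0,-38],0,255],[[-28,0,-38],0,255],[[-28,0,-38],0,255],[[-28,0,-38],0,255]])

```text
time: 29.4
tool_pos: [0.5575, 0.1187, 0.2201]
orientation: [0.672, 0.661, -0.235, 0.237]
ft_force: [0.8, 0.4, 1.1]
opening: 0.0004
```

carry_out(steps=[[[-28,0,-38],0,255],[[-28,0,-38],0,255],[[-28,1,-38],0,255],[[-28,1,-38],0,255],[[-26,1,-35],0,255]])

```text
time: 29.9
tool_pos: [0.5588, 0.1291, 0.4527]
orientation: [0.672, 0.661, -0.235, 0.237]
ft_force: [0.6, 0.2, 0.2]
opening: 0.0007
```

carry_out(steps=[[[-40,3,26],0,255],[[-40,3,26],0,255],[[-40,3,26],0,255],[[-40,3,26],0,255],[[-40,3,26],0,255]])

```text
time: 30.4
tool_pos: [0.5702, -0.1101, 0.4755]
orientation: [0.672, 0.661, -0.235, 0.237]
ft_force: [1.5, -0.9, -0.1]
opening: 0.0003
```

carry_out(steps=[[[-40,3,26],0,255],[[-40,3,26],0,255],[[-40,3,26],0,255],[[-40,3,26],0,255],[[0,0,0],0,255]])

```text
time: 30.9
tool_pos: [0.5786, -0.3032, 0.4957]
orientation: [0.674, 0.659, -0.236, 0.237]
ft_force: [-0.7, 1.1, -0.6]
opening: 0.0005
```

carry_out(steps=[[[-19,0,40],0,255],[[-19,0,41],0,255],[[-19,0,41],0,255],[[-19,0,41],0,255],[[-19,0,41],0,255]])

```text
time: 31.4
tool_pos: [0.5772, -0.5015, 0.3956]
orientation: [0.672, 0.661, -0.235, 0.237]
ft_force: [0.6, 0.8, 0.5]
opening: 0.0012
```

```bash
python3 to.py .58,-.545,.235 
```

```text
[[0.0159, 0.9999, -0.0033], [0.7772, -0.0144, -0.6292], [-0.6291, 0.0074, -0.7773]] [ 0.5772 -0.5015  0.3956]
.58,-.545,.235 [ 67.3   2.2 152.2] len 0.166
```

carry_out(steps=[[[14,1,38],0,255],[[18,1,40],0,255],[[18,0,40],0,255],[[13,0,25],0,255],[[4,0,9],0,255]])

```text
time: 31.9
tool_pos: [0.5788, -0.5433, 0.2321]
orientation: [0.672, 0.662, -0.236, 0.234]
ft_force: [0.1, 0.3, 0.4]
opening: 0.0003
```

carry_out(steps=[[[1.9,0,2.3],0,255],[[1.9,0,2.3],0,255],[[1.9,0,2.3],0,255],[[0,0,0],0,255]])

```text
time: 32.3
tool_pos: [0.5805, -0.5439, 0.2284]
orientation: [0.672, 0.661, -0.235, 0.238]
ft_force: [0.0, -0.3, 0.0]
opening: 0.0006
```

carry_out(steps=[[[1.9,0,2.3],0,255],[[1.9,0,2.3],0,255],[[1.2,0,1.6],0,255],[[0,0,0],0,255]])

```text
time: 32.7
tool_pos: [0.58, -0.544, 0.219]
orientation: [0.672, 0.661, -0.235, 0.237]
ft_force: [-0.8, -0.4, 0.6]
opening: 0.0008
```

carry_out(steps=[[[0.6,0,0.8],0,255],[[0.6,0,0.8],0,255],[[0,0,0],0,255]])

```text
time: 33.0
tool_pos: [0.5801, -0.5441, 0.2173]
orientation: [0.672, 0.661, -0.235, 0.237]
ft_force: [0.6, -0.5, -1.3]
opening: 0.0007
```

carry_out(steps=[[[0.6,0,0.8],0,255],[[0,0,0],0,255]])

```text
time: 33.2
tool_pos: [0.5802, -0.5442, 0.2163]
orientation: [0.672, 0.661, -0.235, 0.237]
ft_force: [0.5, -0.9, -0.1]
opening: 0.0001
```

carry_out(steps=[[[0.6,0,0.8],0,255],[[0,0,0],0,255]])

```text
time: 33.4
tool_pos: [0.5803, -0.5443, 0.2157]
orientation: [0.672, 0.661, -0.235, 0.237]
ft_force: [-0.6, 0.5, 3.2]
opening: 0.0004
```

carry_out(steps=[[[0.6,0,0.8],0,255],[[0,0,0],0,255]])

```text
time: 33.6
tool_pos: [0.5803, -0.5444, 0.2153]
orientation: [0.672, 0.661, -0.235, 0.237]
ft_force: [-1.7, 2.8, 8.9]
opening: 0.001
```

```bash
python3 to.py .58,-.5,.40 .58,-.3,.5 .62,.13,.45 .6262,0.0247,.1827 .6262,-.0505,.090
```

```text
[[0.0165, 0.9999, -0.0029], [0.7763, -0.0146, -0.6302], [-0.6301, 0.0082, -0.7764]] [ 0.5803 -0.5444  0.2153]
.58,-.5,.40 [ -81.9    0.5 -171.4] len 0.19
.58,-.3,.5 [  92.2   -2.1 -203.7] len 0.224
.62,.13,.45 [ 366.    33.3 -232.3] len 0.435
.6262,0.0247,.1827 [ 86.8   5.6 273.9] len 0.287
.6262,-.0505,.090 [  0.    0.3 119.4] len 0.119
```

carry_out(steps=[[[-12,0,-15],0,255],[[-17,0,-38],0,255],[[-17,0,-39],0,200],[[-18,0,-39],0,150],[[-18,0,-40],0,100]])

```text
time: 34.1
tool_pos: [0.5791, -0.4997, 0.4002]
orientation: [0.672, 0.661, -0.235, 0.237]
ft_force: [0.2, -1.4, 0.4]
opening: 0.0216
```

carry_out(steps=[[[18,0,-41],0,100],[[18,0,-41],0,100],[[18,0,-41],0,100],[[19,-1,-41],0,100],[[19,-1,-40],0,100]])

```text
time: 34.6
tool_pos: [0.5792, -0.2988, 0.5003]
orientation: [0.672, 0.661, -0.235, 0.237]
ft_force: [0.9, 0.1, -0.5]
opening: 0.0553
```

carry_out(steps=[[[40,4,-26],0,100],[[40,4,-26],0,100],[[40,4,-26],0,100],[[40,4,-26],0,100],[[40,4,-26],0,100]])

```text
time: 35.1
tool_pos: [0.6031, -0.0615, 0.4746]
orientation: [0.672, 0.661, -0.235, 0.237]
ft_force: [1.2, 0.5, 0.4]
opening: 0.0554
```

carry_out(steps=[[[40,4,-26],0,100],[[40,4,-26],0,100],[[40,4,-26],0,100],[[40,2,-24],0,100],[[0,0,0],0,100]])

```text
time: 35.6
tool_pos: [0.6202, 0.1299, 0.4509]
orientation: [0.67, 0.663, -0.236, 0.236]
ft_force: [0.7, -0.6, -0.5]
opening: 0.0557
```

```bash
python3 to.py .6262,0.0247,.1827 .6262,-.0505,.090
```

```text
[[0.0104, 0.9999, -0.0028], [0.7769, -0.0098, -0.6296], [-0.6296, 0.0044, -0.7769]] [0.6202 0.1299 0.4509]
.6262,0.0247,.1827 [ 87.2   5.8 274.6] len 0.288
.6262,-.0505,.090 [-1.000e-01  3.000e-01  1.194e+02] len 0.119
```

carry_out(steps=[[[14,1,44],0,100],[[15,1,46],0,100],[[15,1,46],0,100],[[15,1,46],0,100],[[15,1,46],0,100]])

```text
time: 36.1
tool_pos: [0.6253, 0.0377, 0.2282]
orientation: [0.672, 0.661, -0.235, 0.237]
ft_force: [1.6, 0.4, 1.3]
opening: 0.0556
```

carry_out(steps=[[[13,1,46],0,100],[[0,0,0],0,100]])

```text
time: 36.3
tool_pos: [0.6237, 0.017, 0.1807]
orientation: [0.672, 0.661, -0.239, 0.234]
ft_force: [-0.2, -0.2, -0.1]
opening: 0.0557
```

```bash
python3 to.py .6262,-.0505,.090
```

```text
[[0.0123, 0.9999, -0.0117], [0.7757, -0.0169, -0.6309], [-0.631, -0.0014, -0.7758]] [0.6237 0.017  0.1807]
.6262,-.0505,.090 [  4.9   3.8 112.9] len 0.113
```

carry_out(steps=[[[0,0,0],0,100]])

```text
time: 36.4
tool_pos: [0.6267, 0.0195, 0.1862]
orientation: [0.672, 0.661, -0.236, 0.237]
ft_force: [0.2, 0.6, 0.8]
opening: 0.0555
```

```bash
python3 to.py .6262,-.0505,.090
```

```text
[[0.0163, 0.9999, -0.0044], [0.7766, -0.0154, -0.6297], [-0.6297, 0.0068, -0.7768]] [0.6267 0.0195 0.1862]
.6262,-.0505,.090 [  6.2  -0.  118.8] len 0.119
```

Settled. Advance and grip, then wind from 11.0 to 11.31.

carry_out(steps=[[[3,0,36],0,100],[[3,0,36],0,100],[[0,0,25],0,100],[[0,0,14],0,100],[[0,0,8],0,100]])

```text
time: 36.9
tool_pos: [0.6274, -0.0504, 0.0906]
orientation: [0.673, 0.66, -0.235, 0.238]
ft_force: [0.1, 0.8, -0.5]
opening: 0.0552
```

carry_out(steps=[[[0,0,0],0,255],[[0,0,0],0,255],[[0,0,0],0,255],[[0,0,0],0,255],[[0,0,0],0,255]])

```text
time: 37.4
tool_pos: [0.6262, -0.0499, 0.0898]
orientation: [0.672, 0.661, -0.235, 0.237]
ft_force: [-1.2, 3.5, 2.8]
opening: 0.0213
```

```bash
python3 to.py .6262,-.0505,.090; python3 arc.py 11.0 11.31 0.08
```

```text
[[0.0159, 0.9999, -0.0033], [0.7771, -0.0145, -0.6292], [-0.6291, 0.0074, -0.7773]] [ 0.6262 -0.0499  0.0898]
.6262,-.0505,.090 [-0.6  0.   0.3] len 0.001
11.31 [[[-2.2, -0.1, -2.8], 0, 255], [[-2.3, -0.4, -2.7], 0, 255], [[-2.2, -0.7, -2.8], 0, 255], [[-2.2, -0.9, -2.6], 0, 255]]
```

carry_out(steps=[[[-2.2,-0.1,-2.8],0,255],[[-2.3,-0.4,-2.7],0,255],[[-2.2,-0.7,-2.8],0,255],[[-2.2,-0.9,-2.6],0,255],[[0,0,0],0,255]])

```text
time: 37.9
tool_pos: [0.6241, -0.05, 0.1041]
orientation: [0.672, 0.661, -0.235, 0.237]
ft_force: [-2.5, 7.9, -2.9]
opening: 0.0218
```

carry_out(steps=[[[0,0,0],0,255]])

```text
time: 38.0
tool_pos: [0.624, -0.05, 0.104]
orientation: [0.672, 0.661, -0.235, 0.237]
ft_force: [-2.6, 7.8, -2.2]
opening: 0.0219
```

carry_out(steps=[[[0,0,0],0,100],[[0,0,0],0,100],[[0,0,0],0,100],[[0,0,-15],0,100],[[0,0,-30],0,100]])

```text
time: 38.5
tool_pos: [0.6234, -0.0225, 0.1385]
orientation: [0.672, 0.66, -0.237, 0.236]
ft_force: [0.8, -0.0, 0.3]
opening: 0.055
```

carry_out(steps=[[[0,0,-40],0,100],[[0,0,-45],0,100],[[0,0,-45],0,100],[[0,0,-45],0,100],[[0,0,0],0,100]])

```text
time: 39.0
tool_pos: [0.6264, 0.0923, 0.2802]
orientation: [0.673, 0.661, -0.231, 0.239]
ft_force: [-0.5, 0.1, -0.6]
opening: 0.0553
```

```bash
python3 - <<'E'
from h import *
o=telemetry.get_obs(); print(o['tool_pos'],o['ft_force'])
a=snap('scene');b=snap('side');s=snap('wrist')
c=lambda im,x0,y0,w,h,W,H: cv2.resize(np.clip(im[y0:y0+h,x0:x0+w]*1.5,0,255).astype(np.uint8),(W,H),interpolation=cv2.INTER_CUBIC)
cv2.imwrite('pics/i.png',np.hstack([c(a['color'],120,90,240,180,400,300),c(b['color'],200,90,200,225,400,300)])[...,::-1] if 0 else np.hstack([c(a['color'],130,100,200,300,400,600),c(b['color'],200,60,200,300,400,600)])[...,::-1])
E
```

```text
[0.62642297 0.09229388 0.28017025] [-0.52197836  0.06787764 -0.62903376]
```

View pics/i.png

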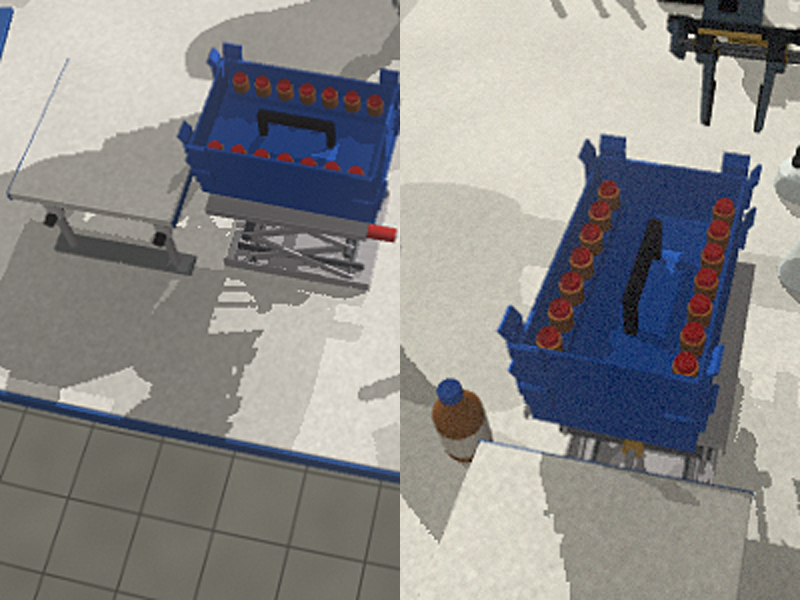

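The trays are nested evenly, the vials and bottle are in place, and the gripper is clear of everything. Handing in.

```bash
python3 -c "
from workcell import ctrl
print(ctrl.finish_job())"
```

```text
the job is handed in; nothing more can be done
None
```

I stacked the loose tray on the lift tray, wound the lift up to the shelf's height, let go and handed the job in at 39 s of the 72 s allowed. No verdict was reported.

- **Stack:** I lowered the loose tray in small steps until it was fully seated, at about 16 N on the wrist, with the height matching a full 60 mm nesting. The last pictures show the two trays nested evenly, the vials in place and the gripper clear.
- **Crank:** The moves have no command for tilting the tool. I got the 39° lean by pushing the arm past its reach on the clear side. I then held the red sleeve for all of the turning, from crank angle 1.59 to 11.31 rad. A circle fitted to the tool positions over the first 1.4 rad was good to about 0.1 mm.
- **Level:** The cameras disagreed on the shelf height, reading 205.6 to 210 mm. The same method also read a tray corner about 7 mm too high. So I let go of the crank near the end and touched the bench and the shelf top lightly with the fingertips (about 16 N and 9 N), which gave 205.2 mm. I then gripped the sleeve again and wound the last 0.31 rad. The crank angle puts the plate at 205.2 mm; I did not measure the plate itself.
- **Glassware:** I did not touch it. The bottle looks unmoved in the last picture; the flask and burner are out of view or only partly in it, so I did not check them.

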